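# Heat-spreader plate from parts tray to assembly cradle

## Task

The flat aluminium plate lies sunk in the raised parts tray, where it cannot be gripped. Push it along the tray, without letting it fall, until about two fifths of its length overhangs the tray's open end, then grip the overhanging part by its long sides, carry it to the grey assembly cradle and lower it in - do not drop it - so that it lies flat on both rubber rails, lengthwise between the corner posts, and let go. Leave the bottle, the meter and the reel where they are.

Things in the scene. Friction and masses are not known exactly. Their poses are not given: they have to be found in the camera images.
- plate: flat aluminium plate, 140 mm long (own x) x 60 mm wide (own y) x 10 mm thick, about 0.23 kg, alike at both ends (either way round in the cradle is right); dark holes and pad are surface marks only. Origin at the centre of its underside, z up. Starts lying in the tray, lengthwise, its front end 10 to 30 mm inside the open end; it slides with ordinary friction and stops when pushing stops
- plate_front (a point): middle of the plate's end face that points to the tray's open end (own x = -70 mm, mid thickness)
- plate_rear (a point): middle of the plate's other end face (own x = +70 mm, mid thickness): the end to push. At the start 54 to 74 mm of bare tray floor lie free behind it for a fingertip
- tray: fixed black parts tray, 230 mm long (own x) x 80 mm wide (foot 90 mm), origin on the table under its centre, z up. Flat floor 60 mm above the table; rims 10 mm high, flush with the plate's top, 7 mm wide along both long sides (66 mm between them) and 6 mm thick at the rear end (own +x). The front end (own -x, roughly towards the robot) is open
- tray_edge (a point): middle of the tray's open edge at floor height (own x = -115 mm, 60 mm above the table); beyond it is free air down to the table. The plate would tip off if more than 70 mm of it overhung
- cradle: fixed grey cradle, 180 mm long (own x), on a base slab 180 x 60 x 12 mm; origin on the table under its centre, z up. Two rubber rails (40 mm long in y; own x from 55 to 81 mm either side) carry the plate's ends 60 mm above the table. Corner posts and end walls with tops at 72 mm leave a nest 152 mm long x 70 mm wide; the posts take own x from 61 to 81 mm either side
- cradle_seat (a point): centre of the cradle at the height of the rails' tops (60 mm): the middle of the plate's underside belongs here. Between the end blocks (own x from -52 to 52 mm) it is open down to the base slab, so fingers can hold the plate's sides there while it is set down
- flask: bystander: closed clear bottle, 72 mm diameter, 150 mm high, upright; origin at the centre of its base
- meter: bystander: grey hand-held multimeter lying flat, 150 x 75 x 34 mm; origin at the centre of its underside
- reel: bystander: grey reel standing on its flange, 64 mm diameter, 50 mm high; origin at the centre of its base
Mind the look-alikes: they are no part of the job. Of the things shaped like the plate, the aluminium one is meant. Leave any red look-alike of the cradle alone.

How it is judged:
By the outcome, as a careful person would: the job done as asked, in the order asked, and still so for the second after the job is handed in, with the robot touching nothing.
It also fails if it takes over 54 s, if anything falls off the work surface, if the arm or the gripper's body presses on something with over 40 N, if the wrist force passes 120 N, or if a joint passes its speed limit or range.

## Robot

A 6-joint arm with a two-finger parallel gripper is mounted at the origin on the work surface. World frame = base frame: x ahead of the robot, y to its left, z up, the work surface at z = 0. Lengths are in mm, angles in rad, forces in N, time in s.
With the tool pointing down it reaches from about 325 to 900 mm from the base axis. Payload 6.1 kg.
Tool frame: the origin (TCP) lies at the centre of the arm's flange, where the gripper is bolted on; the fingertips stand 173 mm ahead of it and the grasp point (between the pads) lies 155 mm ahead of it; z points along the fingers, y is the direction in which the jaws open and shut (so a half turn about z gives the same grasp; the last joint's range is limited). The gripper opens to 85 mm and grips with 20 to 120 N. Pads are 22 mm wide; open, the fingers measure 114 mm over their backs; the gripper's body (76 mm by 85 mm) begins 54 mm behind the grasp point. The pads swing forward as they close: fully open they stand 13 mm farther back than shut.
Start: joints at [-1.276, 0.22, 1.526, -0, 1.395, -0.126], TCP at [255.299, -570.473, 404.7] pointing down, gripper open.
Joint ranges: [-2.98, 2.98], [-0.91, 2.08], [0.09, 2.57], [-1.24, 4.39], [0.2, 2.65], [-2.68, 2.68]. Speed limits (rad/s): [2.57, 2.57, 3.01, 3.14, 3.14, 3.14].

## Interface

Orientations are given as a unit quaternion [w, x, y, z].
In Python, from station import read_state, viewer, r gives the robot as it stands.
- The arm moves only by the tool send_rows, never from a script. Its arguments are lists of equal length, an entry for each row: "gripper": the opening, from -1 (shut) to 1 (fully open); "travel": the shift along the world's x, y, z in m, a list of three; "delta_rot": the turn, a rotation vector about the world's x, y, z in degrees, a list of three. In form: {"gripper": [gripper, ...], "travel": [[x, y, z], ...], "delta_rot": [[rx, ry, rz], ...]}. A call has 1 to 20 rows; each row is the pose to reach, as a shift and turn from the pose commanded when the call began; what a row does not reach only later rows make up. A row lasts 1/10 s, in which the tool goes at most 50 mm and 8.59 degrees, less where a joint would pass 70% of its speed; a pose out of reach is approached as far as the arm can. A call with a gripper value outside its range is refused whole. The fingers move at their own pace and stop on an object; the grip force is fixed at half the most. Time passes only in rows, so rows that repeat a pose let the fingers close. It gives the time, the measured TCP pose, the force and the opening at its end, in the units of the state.
- read_state(): the state, without advancing time (a new reading comes with each control period).
- viewer.grab_frame(name): name is "scene" or "side" or "wrist"; returns a dict with "color" (420x560x3 uint8, red, green, blue), "z_map" (420x560 float32, mm along the optical axis (not along the pixel's ray), 0 where there is no reading), "intrinsics" (3x3 intrinsics, pixels), "eye" and "rotation" of the camera in the world; the wrist camera has in their place "hand_eye" (4x4, takes a point from camera to tool coordinates, whose origin is the TCP and whose axes are the flange's). Camera axes: x right, y down, z forward; pixel columns grow to the right and rows downward; lengths in mm; the calibration is good to about 2 mm. A picture is of the moment at which its call begins: read the wrist's pose just before it.
- r.finish_job(): hands the job in, once; it reports no verdict.
The state is a dict: "time_s": time; "qpos": joint angles; "joint_velocities": joint speeds; "joint_efforts": joint torques, N m; "tcp_pos": TCP position; "ee_rot": TCP orientation; "contact_force": force on the tool from outside, world axes, zero at the start; "torque": the same for the moment, N m; "gripper_width": finger opening in mm.
Only numpy, scipy, OpenCV 4.12 (cv2) and the standard library are available. Lean on these libraries where they do the work, as an engineer would, in place of code of your own. Each camera call takes 0.05 s, during which the arm holds its last target.

## Working session

There is one attempt and no reset: what is moved stays moved. The work goes in short steps, Python scripts to look and compute and a tool call to move; the robot and the scene stay as the last step left them, time stands still between calls to the robot, and variables do not carry over. Pictures are saved under pics/ and viewed, and the job is handed in when it is done.

Besides the shell and the picture viewer there is one more tool, called after "Request:" as name(argument=value, ...), one argument or row to a line, values as JSON. send_rows: Moves the arm, as the interface text tells. Its arguments: {"type":"object","properties":{"gripper":{"type":"array"},"travel":{"type":"array"},"delta_rot":{"type":"array"}},"required":["gripper","travel","delta_rot"]}

```bash
mkdir -p pics; ls; python3 - <<'E'
from station import read_state, viewer, r
import cv2,numpy as np
s=read_state();print(s['time_s'],s['tcp_pos'],s['ee_rot'],s['gripper_width'])
for n in ['scene','side','wrist']:
    f=viewer.grab_frame(n); cv2.imwrite(f'pics/{n}0.png',f['color'][:,:,::-1])
    np.savez(f'pics/{n}0.npz',**f)
    print(n,f['intrinsics'].round(1).tolist(),{k:np.round(f[k],3).tolist() for k in('eye','rotation','hand_eye') if k in f})
print(read_state()['time_s'])
E
```

```text
pics
0.0 [ 255.24279365 -570.21748981  403.58565515] [-9.74369401e-04  9.77944526e-01  2.08862513e-01 -7.47365198e-05] 85.64137465259739
scene [[399.5, 0.0, 279.6], [0.0, 399.5, 204.4], [0.0, 0.0, 1.0]] {'eye': [1193.627, -363.065, 817.484], 'rotation': [-0.327, 0.809, 0.451, -0.187]}
side [[450.2, 0.0, 276.4], [0.0, 450.2, 210.4], [0.0, 0.0, 1.0]] {'eye': [530.572, 748.492, 996.467], 'rotation': [0.003, -0.021, 0.944, -0.329]}
wrist [[303.0, 0.0, 279.5], [0.0, 303.0, 210.6], [0.0, 0.0, 1.0]] {'hand_eye': [[-0.0, -0.954, -0.301, 77.031], [1.0, -0.0, -0.001, 0.267], [0.001, -0.301, 0.954, 30.785], [0.0, 0.0, 0.0, 1.0]]}
0.15
```

View pics/scene0.png

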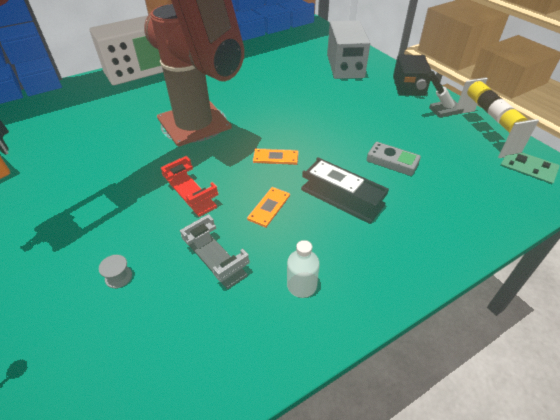

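View pics/side0.png

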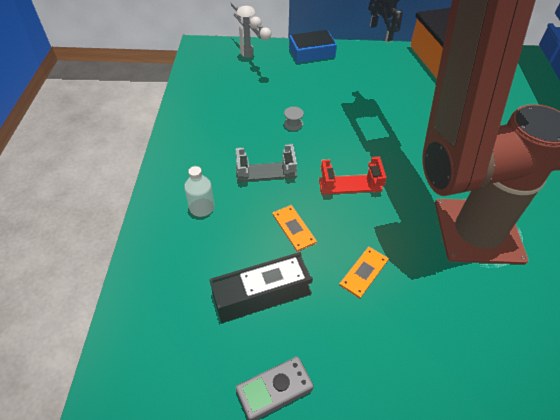

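View pics/wrist0.png

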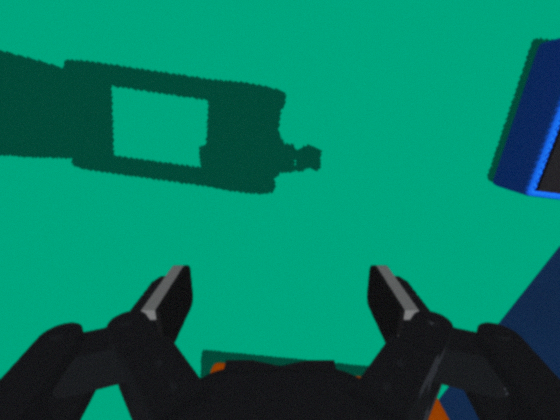

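Both views show the aluminium plate in the black tray at scene (337,178) and side (272,276). Its look-alikes are two orange plates at scene (276,156) and (269,206). The grey cradle is at scene (215,250) and side (266,165), with a red look-alike at scene (189,187). I choose the aluminium plate and the grey cradle, and check both in crops.

```bash
cat > h.py <<'E'
import numpy as np,cv2
from scipy.spatial.transform import Rotation as R
def q(w): return R.from_quat([w[1],w[2],w[3],w[0]])
def cam(f):
    return np.array(f['eye']),q(f['rotation']).as_matrix(),np.array(f['intrinsics'])
def toplane(f,uv,z):
    e,M,K=cam(f); uv=np.atleast_2d(uv).astype(float)
    d=(np.c_[uv,np.ones(len(uv))]@np.linalg.inv(K).T)@M.T
    return e+d*((z-e[2])/d[:,2])[:,None]
def cloud(f):
    e,M,K=cam(f); z=f['z_map']; v,u=np.mgrid[:420,:560]
    d=np.stack([u,v,np.ones_like(u)],-1)@np.linalg.inv(K).T
    return e+(d*z[...,None])@M.T
E
python3 - <<'E'
from h import *
for n,b in [('scene',(295,150,400,225)),('side',(200,245,325,325)),('scene',(175,210,255,290)),('side',(225,135,310,190))]:
    f=np.load(f'pics/{n}0.npz'); P=cloud(f)
    x0,y0,x1,y1=b
    c=cv2.resize(f['color'][y0:y1,x0:x1,::-1],None,fx=5,fy=5,interpolation=cv2.INTER_CUBIC)
    cv2.imwrite(f'pics/crop_{n}_{x0}.png',c)
    print(n,'ground z at (20..)',P[330,200].round(),P[200,100].round())
for n,uv in [('scene',(337,178)),('side',(260,276)),('side',(290,270)),('scene',(215,250)),('side',(266,173))]:
    f=np.load(f'pics/{n}0.npz'); print(n,uv,cloud(f)[uv[1],uv[0]].round(1))
# plate mask in both
for n,b in [('scene',(295,150,400,225)),('side',(200,245,325,325))]:
    f=np.load(f'pics/{n}0.npz'); x0,y0,x1,y1=b
    c=f['color'].astype(int); m=np.zeros((420,560),np.uint8)
    m[y0:y1,x0:x1]=((c.min(2)>140)[y0:y1,x0:x1])*255
    cs,_=cv2.findContours(m,cv2.RETR_EXTERNAL,cv2.CHAIN_APPROX_NONE); k=max(cs,key=cv2.contourArea)
    p=toplane(f,k[:,0,:],70)[:,:2].astype(np.float32)
    print(n,'plate rect',cv2.minAreaRect(p), np.median(cloud(f)[m>0],0).round(1))
E
```

```text
scene ground z at (20..) [ 748. -300.    1.] [ 218. -384.   -4.]
side ground z at (20..) [718. 322.   1.] [1464. -667. -756.]
scene ground z at (20..) [ 748. -300.    1.] [ 218. -384.   -4.]
side ground z at (20..) [718. 322.   1.] [1464. -667. -756.]
scene (337, 178) [566.6 204.   68.4]
side (260, 276) [583.5 211.8  69.2]
side (290, 270) [513.2 191.4  67.7]
scene (215, 250) [ 572.3 -180.7   10.5]
side (266, 173) [ 591.3 -174.7   10.9]
scene plate rect ((558.1006469726562, 207.06869506835938), (144.4584197998047, 67.4368896484375), 21.874814987182617) [550.5 218.6  68.5]
side plate rect ((555.405029296875, 210.07427978515625), (142.46131896972656, 63.01863479614258), 21.943958282470703) [556.9 211.6  69.7]
```

View crops.

View pics/crop_scene_295.png

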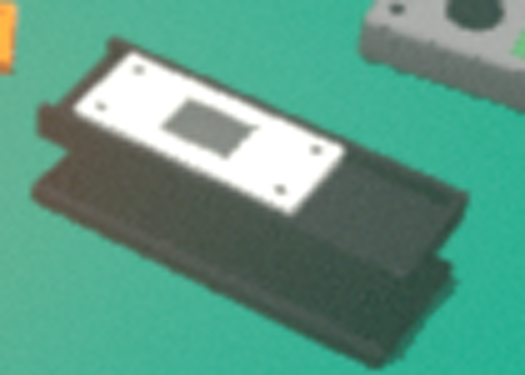

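View pics/crop_side_200.png

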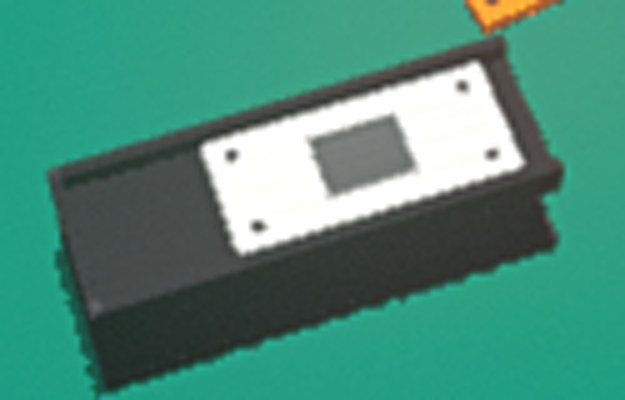

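View pics/crop_scene_175.png

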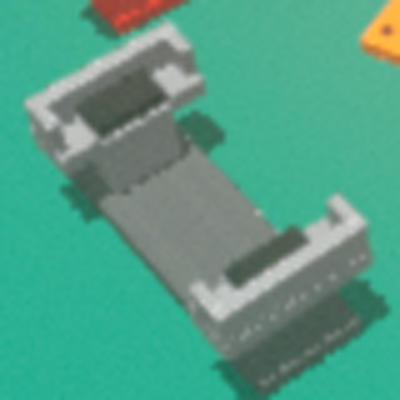

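View pics/crop_side_225.png

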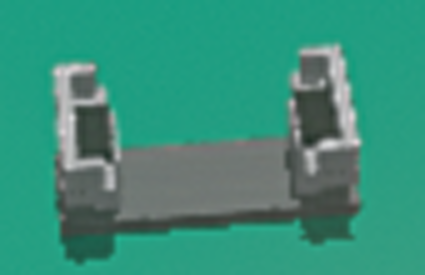

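```bash
python3 - <<'E'
from h import *
for n in ['scene','side']:
    f=np.load(f'pics/{n}0.npz'); P=cloud(f).astype(np.float32)
    c=f['color'].astype(int)
    for nm,ctr,r,zl,zh in [('cradle top',(575,-178),125,66,78),('tray all',(570,215),150,52,78),]:
        m=(np.hypot(P[...,0]-ctr[0],P[...,1]-ctr[1])<r)&(P[...,2]>zl)&(P[...,2]<zh)
        m&=~((c[...,0]>c[...,1]+60))
        print(n,nm,m.sum(),cv2.minAreaRect(P[m][:,:2]),P[m][:,2].mean())
    # cradle base slab z 12 via gray; bystanders
    m=(np.hypot(P[...,0]-575,P[...,1]+178)<100)&(P[...,2]>6)&(P[...,2]<18)&(abs(c[...,0]-c[...,1])<25)
    print('slab',cv2.minAreaRect(P[m][:,:2]))
    # rubber rails: dark pixels at z~60
    m=(np.hypot(P[...,0]-575,P[...,1]+178)<110)&(P[...,2]>50)&(P[...,2]<68)&(c.max(2)<90)
    k,l,st,ce=cv2.connectedComponentsWithStats(m.astype(np.uint8))
    for i in range(1,k):
        if st[i,4]>15:
            print('rail',st[i,4],ce[i].round(1),toplane(f,ce[i],60).round(1),P[l==i].mean(0).round(1))
E
```

```text
Traceback (most recent call last):
cv2.error: OpenCV(4.12.0) /io/opencv/modules/imgproc/src/convhull.cpp:143: error: (-215:Assertion failed) total >= 0 && (depth == CV_32F || depth == CV_32S) in function 'convexHull'
```

```bash
python3 - <<'E'
from h import *
mar=lambda a:[np.round(t,1).tolist() for t in cv2.minAreaRect(np.ascontiguousarray(a,dtype=np.float32))]
for n in ['scene','side']:
    f=np.load(f'pics/{n}0.npz'); P=cloud(f).astype(np.float32)
    c=f['color'].astype(int)
    for nm,ctr,r,zl,zh in [('cradle top',(575,-178),125,68,78),('tray all',(570,215),150,56,78),]:
        m=(np.hypot(P[...,0]-ctr[0],P[...,1]-ctr[1])<r)&(P[...,2]>zl)&(P[...,2]<zh)
        m&=~((c[...,0]>c[...,1]+60))
        print(n,nm,m.sum(),mar(P[m][:,:2]),P[m][:,2].mean())
    m=(np.hypot(P[...,0]-575,P[...,1]+178)<100)&(P[...,2]>6)&(P[...,2]<18)&(abs(c[...,0]-c[...,1])<25)
    print('slab',mar(P[m][:,:2]))
    m=(np.hypot(P[...,0]-575,P[...,1]+178)<110)&(P[...,2]>50)&(P[...,2]<68)&(c.max(2)<90)
    k,l,st,ce=cv2.connectedComponentsWithStats(m.astype(np.uint8))
    for i in range(1,k):
        if st[i,4]>15:
            print('rail',st[i,4],ce[i].round(1),toplane(f,ce[i],60).round(1),P[l==i].mean(0).round(1))
E
```

```text
scene cradle top 313 [[593.6, -189.0], [172.7, 84.1], 8.7] 70.857
scene tray all 1870 [[583.1, 216.1], [231.2, 85.8], 22.0] 65.78071
slab [[594.7, -188.4], [164.0, 59.5], 8.6]
rail 51 [198.8 231.7] [[ 536.9 -201.7   60. ]] [ 535.2 -201.3   58.1]
side cradle top 173 [[592.2, -184.8], [170.4, 86.2], 9.3] 71.14641
side tray all 3153 [[581.0, 219.3], [230.1, 84.7], 21.9] 66.424805
slab [[589.2, -185.0], [170.3, 62.7], 8.3]
rail 73 [287.6 157.6] [[ 528.6 -193.2   60. ]] [ 528.6 -194.5   58.8]
rail 58 [243.3 160.8] [[ 656.9 -173.9   60. ]] [ 657.  -174.8   59.2]
```

Request:
send_rows(
  gripper=[-1,-1,-1,-1,-1,-1,-1,-1,-1,-1,-1,-1,-1,-1,-1,-1],
  travel=[
    [0.01,0.014,0],
    [0.03,0.043,0],
    [0.055,0.078,0],
    [0.08,0.114,0],
    [0.105,0.15,0],
    [0.13,0.184,0],
    [0.155,0.22,0],
    [0.18,0.255,0],
    [0.205,0.29,0],
    [0.225,0.319,0],
    [0.245,0.347,0],
    [0.257,0.364,0],
    [0.265,0.375,0],
    [0.265,0.375,0],
    [0.265,0.375,0],
    [0.265,0.375,0],
  ],
  delta_rot=[
    [0,0,0],
    [0,0,-0.5],
    [0,0,-1],
    [0,0,-1.5],
    [0,0,-2.2],
    [0,0,-2.2],
    [0,0,-2.2],
    [0,0,-2.2],
    [0,0,-2.2],
    [0,0,-2.2],
    [0,0,-2.2],
    [0,0,-2.2],
    [0,0,-2.2],
    [0,0,-2.2],
    [0,0,-2.2],
    [0,0,-2.2],
  ],
)

```text
time_s: 1.75
tcp_pos: [519.8, -196.2, 404.6]
ee_rot: [0.0, 0.982, 0.19, -0.0]
contact_force: [0.1, -0.0, 0.3]
gripper_width: -0.2
```

```bash
cat >> h.py <<'E'
def wgrab(viewer,read_state,name):
    s=read_state(); f=dict(viewer.grab_frame('wrist'))
    M=q(s['ee_rot']).as_matrix(); H=np.array(f['hand_eye'])
    f['M']=M@H[:3,:3]; f['eye']=np.array(s['tcp_pos'])+M@H[:3,3]
    cv2.imwrite(f'pics/{name}.png',f['color'][:,:,::-1]); np.savez(f'pics/{name}.npz',**f)
    return s,f
_c=cam
def cam(f):
    if 'M' in f: return np.array(f['eye']),np.array(f['M']),np.array(f['intrinsics'])
    return _c(f)
mar=lambda a:[np.round(t,1).tolist() for t in cv2.minAreaRect(np.ascontiguousarray(a,dtype=np.float32))]
E
python3 - <<'E'
from station import read_state, viewer, r
from h import *
s,f=wgrab(viewer,read_state,'w1'); print(s['time_s'],s['tcp_pos'],s['ee_rot'],s['gripper_width'],s['contact_force'])
P=cloud(f); c=f['color'].astype(int)
m=(np.hypot(P[...,0]-592,P[...,1]+187)<130)&(P[...,2]>68)&(P[...,2]<78)&(abs(c[...,0]-c[...,1])<40)
print(m.sum(),mar(P[m][:,:2]),P[m][:,2].mean())
m=(np.hypot(P[...,0]-592,P[...,1]+187)<110)&(P[...,2]>54)&(P[...,2]<66)&(c.max(2)<90)
k,l,st,ce=cv2.connectedComponentsWithStats(m.astype(np.uint8))
for i in range(1,k):
    if st[i,4]>15: print('rail',st[i,4],ce[i].round(1),toplane(f,ce[i],60).round(1),mar(P[l==i][:,:2]))
E
```

```text
1.75 [ 519.78487166 -196.24258019  404.59878757] [ 6.50064298e-05  9.81878278e-01  1.89512535e-01 -2.07332242e-04] -0.18763258900425397 [ 0.05845042 -0.01087678  0.33310406]
2339 [[593.5, -189.0], [169.5, 83.7], 8.8] 71.70793403007852
rail 1285 [319.2  48.4] [[ 659.7 -179.9   60. ]] [[658.7, -181.6], [21.8, 72.7], 9.0]
rail 901 [285.2 185. ] [[ 528.  -199.4   60. ]] [[528.9, -200.1], [21.6, 72.3], 8.9]
```

View pics/w1.png

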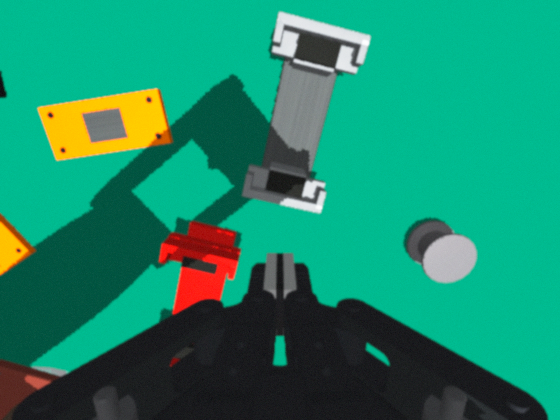

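The wrist view shows the grey cradle with rails at (319,48) and (285,185). Its centre comes out at (593.5,-189.2) with yaw 8.8°, which agrees with the scene camera. The red look-alike is at (200,260). Next I look at the tray.

Request:
send_rows(
  gripper=[-1,-1,-1,-1,-1,-1,-1,-1,-1,-1,-1,-1,-1,-1],
  travel=[
    [0,0.015,0],
    [0,0.045,0],
    [0,0.085,0],
    [0,0.125,0],
    [-0.005,0.165,0],
    [-0.005,0.205,0],
    [-0.005,0.245,0],
    [-0.008,0.285,0],
    [-0.008,0.325,0],
    [-0.008,0.355,0],
    [-0.008,0.375,0],
    [-0.008,0.385,0],
    [-0.008,0.385,0],
    [-0.008,0.385,0],
  ],
  delta_rot=[
    [0,0,0],
    [0,0,0],
    [0,0,0],
    [0,0,0],
    [0,0,0],
    [0,0,0],
    [0,0,0],
    [0,0,0],
    [0,0,0],
    [0,0,0],
    [0,0,0],
    [0,0,0],
    [0,0,0],
    [0,0,0],
  ],
)

```text
time_s: 3.2
tcp_pos: [512.2, 189.0, 404.6]
ee_rot: [0.0, 0.982, 0.19, -0.0]
contact_force: [-0.3, -0.0, 0.6]
gripper_width: -0.4
```

```bash
python3 - <<'E'
from station import read_state, viewer, r
from h import *
s,f=wgrab(viewer,read_state,'w2'); print(s['time_s'],s['tcp_pos'],s['ee_rot'])
P=cloud(f); c=f['color'].astype(int)
m=(np.hypot(P[...,0]-582,P[...,1]-217)<140)&(P[...,2]>54)&(P[...,2]<78)
print('tray',m.sum(),mar(P[m][:,:2]))
m=(m&(c.min(2)>140)).astype(np.uint8)
cs,_=cv2.findContours(m,cv2.RETR_EXTERNAL,cv2.CHAIN_APPROX_NONE); k=max(cs,key=cv2.contourArea)
print('plate',mar(toplane(f,k[:,0],70)[:,:2]),np.median(P[m>0],0).round(1),cv2.boundingRect(k))
E
```

```text
3.2 [512.21155123 188.99603895 404.61857979] [ 2.16721551e-04  9.81798085e-01  1.89927477e-01 -1.64713157e-04]
tray 18928 [[575.4, 213.5], [215.1, 80.2], 22.0]
plate [[556.2, 207.5], [140.6, 61.5], 21.9] [573.3 210.   69.9] (246, 68, 67, 147)
```

View pics/w2.png

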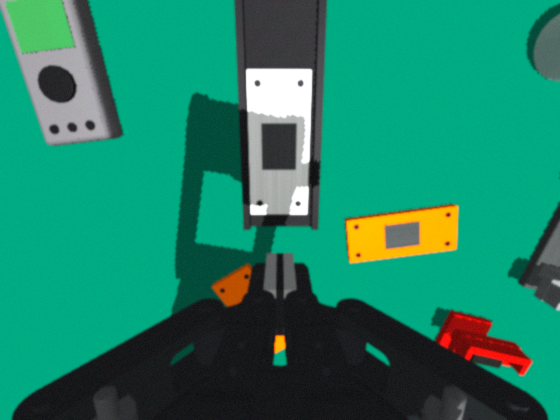

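The wrist view shows the plate in the tray at pixels (246..313, 68..215), front end inside the open edge (row 228). It agrees with the scene camera to 2 mm: yaw 21.9°, about 17.5 mm inside. Next, the closed fingertip goes down onto the bare floor behind the plate's rear end.

Request:
send_rows(
  gripper=[-1,-1,-1,-1,-1,-1,-1,-1,-1,-1,-1,-1,-1,-1,-1],
  travel=[
    [0.015,0.006,0],
    [0.05,0.02,-0.02],
    [0.09,0.035,-0.05],
    [0.125,0.049,-0.08],
    [0.14,0.0545,-0.11],
    [0.14,0.0545,-0.125],
    [0.14,0.0545,-0.13],
    [0.14,0.0545,-0.135],
    [0.14,0.0545,-0.142],
    [0.14,0.0545,-0.15],
    [0.14,0.0545,-0.157],
    [0.14,0.0545,-0.163],
    [0.14,0.0545,-0.167],
    [0.14,0.0545,-0.168],
    [0.14,0.0545,-0.168],
  ],
  delta_rot=[
    [0,0,0],
    [0,0,0],
    [0,0,0],
    [0,0,0],
    [0,0,0],
    [0,0,0],
    [0,0,0],
    [0,0,0],
    [0,0,0],
    [0,0,0],
    [0,0,0],
    [0,0,0],
    [0,0,0],
    [0,0,0],
    [0,0,0],
  ],
)

```text
time_s: 4.75
tcp_pos: [652.3, 244.1, 236.5]
ee_rot: [0.0, 0.982, 0.19, -0.0]
contact_force: [-0.4, 0.5, 1.0]
gripper_width: 0.1
```

```bash
python3 - <<'E'
from station import read_state, viewer, r
from h import *
f=viewer.grab_frame('side'); s=read_state(); print(s['time_s'],s['tcp_pos'],s['contact_force'])
cv2.imwrite('pics/s1.png',cv2.resize(f['color'][200:340,160:360,::-1],None,fx=4,fy=4))
E
```

```text
4.8 [652.39462825 244.0638416  236.79867269] [ 0.05707172  0.31005759 -0.74841127]
```

View pics/s1.png

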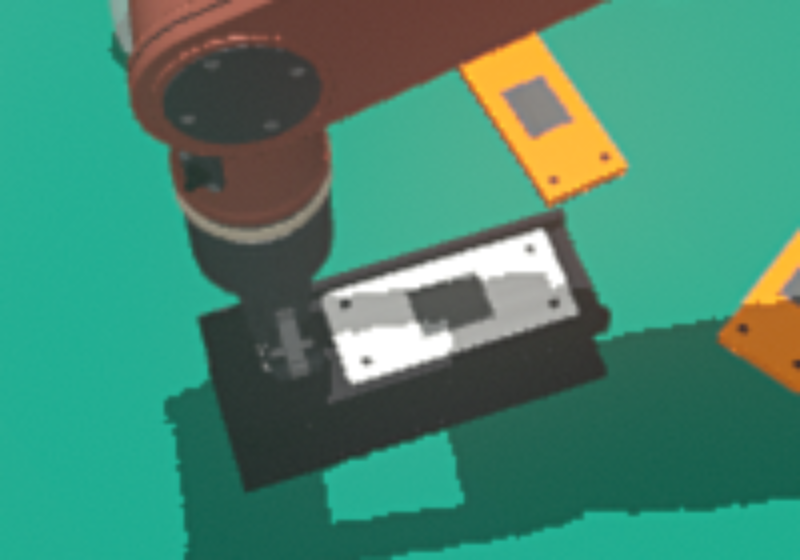

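Request:
send_rows(
  gripper=[-1,-1,-1,-1,-1,-1,-1,-1,-1,-1,-1,-1,-1,-1,-1,-1,-1,-1,-1,-1],
  travel=[
    [-0.0065,-0.0026,0],
    [-0.013,-0.0052,0],
    [-0.0167,-0.0067,0],
    [-0.0195,-0.0078,0],
    [-0.0223,-0.009,0],
    [-0.026,-0.0104,0],
    [-0.0297,-0.0119,0],
    [-0.0334,-0.0134,0],
    [-0.0371,-0.0149,0],
    [-0.0408,-0.0164,0],
    [-0.0445,-0.0179,0],
    [-0.0482,-0.0194,0],
    [-0.0519,-0.0209,0],
    [-0.0556,-0.0224,0],
    [-0.0593,-0.0238,0],
    [-0.063,-0.0253,0],
    [-0.0658,-0.0264,0],
    [-0.068,-0.0273,0],
    [-0.0696,-0.028,0],
    [-0.0696,-0.028,0],
  ],
  delta_rot=[
    [0,0,0],
    [0,0,0],
    [0,0,0],
    [0,0,0],
    [0,0,0],
    [0,0,0],
    [0,0,0],
    [0,0,0],
    [0,0,0],
    [0,0,0],
    [0,0,0],
    [0,0,0],
    [0,0,0],
    [0,0,0],
    [0,0,0],
    [0,0,0],
    [0,0,0],
    [0,0,0],
    [0,0,0],
    [0,0,0],
  ],
)

```text
time_s: 6.8
tcp_pos: [582.5, 216.0, 236.8]
ee_rot: [0.0, 0.982, 0.19, -0.0]
contact_force: [1.3, 1.2, 1.4]
gripper_width: 0.4
```

```bash
python3 - <<'E'
from station import read_state, viewer, r
from h import *
s=read_state(); print(s['time_s'],s['tcp_pos'],s['contact_force'])
T=np.array([582.4,216.1]);a=np.radians(21.9);u=np.array([np.cos(a),np.sin(a)]);v=np.array([-u[1],u[0]])
for n in ['side','scene']:
    f=viewer.grab_frame(n); P=cloud(f); c=f['color'].astype(int)
    m=(np.hypot(P[...,0]-520,P[...,1]-190)<150)&(P[...,2]>62)&(P[...,2]<78)&(c.min(2)>90)
    m=m.astype(np.uint8)
    cs,_=cv2.findContours(m,cv2.RETR_EXTERNAL,cv2.CHAIN_APPROX_NONE); k=max(cs,key=cv2.contourArea)
    p=toplane(f,k[:,0],70)[:,:2]; al=(p-T)@u; la=(p-T)@v
    print(n,'plate',mar(p),'along',np.percentile(al,[1,99]).round(1),'lat',np.percentile(la,[1,99]).round(1))
    cv2.imwrite(f'pics/p1_{n}.png',f['color'][:,:,::-1])
f=viewer.grab_frame('side')
cv2.imwrite('pics/s2.png',cv2.resize(f['color'][200:340,180:380,::-1],None,fx=4,fy=4))
E
```

```text
6.8 [582.5244709  215.95856645 236.75783666] [1.27022475 1.16068621 1.42386503]
side plate [[506.4, 191.0], [141.0, 66.3], 20.6] along [-150.1  -10. ] lat [-27.7  38.6]
scene plate [[510.8, 186.5], [142.8, 74.4], 25.0] along [-148.9   -7.4] lat [-36.3  36.1]
```

View pics/s2.png

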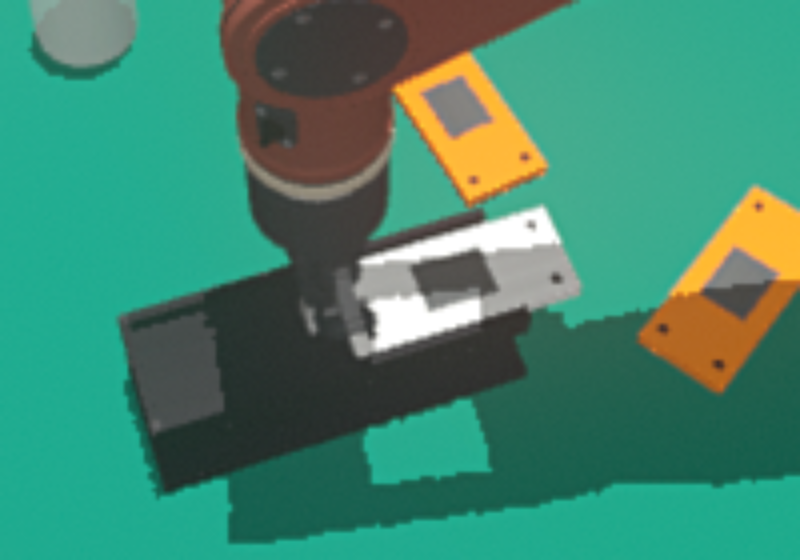

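The side view shows the plate now overhanging about 35 mm (front corner at crop (565,270)), still flat, with the finger at its rear. I push another 20.5 mm, then back off and lift.

Request:
send_rows(
  gripper=[-1,-1,-1,-1,-1,-1,-1,-1,-1,-1,-1,-1,-1,-1,-1,-1],
  travel=[
    [-0.002,-0.0008,0],
    [-0.005,-0.002,0],
    [-0.009,-0.0036,0],
    [-0.0125,-0.005,0],
    [-0.0155,-0.0062,0],
    [-0.0175,-0.007,0],
    [-0.019,-0.0077,0],
    [-0.019,-0.0077,0],
    [-0.017,-0.0069,0],
    [-0.01,-0.004,0],
    [-0.004,-0.0016,0.002],
    [-0.004,-0.0016,0.01],
    [-0.004,-0.0016,0.035],
    [-0.004,-0.0016,0.07],
    [-0.004,-0.0016,0.09],
    [-0.004,-0.0016,0.09],
  ],
  delta_rot=[
    [0,0,0],
    [0,0,0],
    [0,0,0],
    [0,0,0],
    [0,0,0],
    [0,0,0],
    [0,0,0],
    [0,0,0],
    [0,0,0],
    [0,0,0],
    [0,0,0],
    [0,0,0],
    [0,0,0],
    [0,0,0],
    [0,0,0],
    [0,0,0],
  ],
)

```text
time_s: 8.55
tcp_pos: [580.2, 214.9, 331.7]
ee_rot: [-0.0, 0.982, 0.19, 0.004]
contact_force: [0.2, 0.6, 0.7]
gripper_width: -0.2
```

Request:
send_rows(
  gripper=[1,1,1,1,1,1,1,1],
  travel=[
    [-0.01,-0.004,0],
    [-0.035,-0.014,0],
    [-0.065,-0.026,0],
    [-0.09,-0.036,0],
    [-0.11,-0.044,0],
    [-0.118,-0.047,0],
    [-0.118,-0.047,0],
    [-0.118,-0.047,0],
  ],
  delta_rot=[
    [0,0,0],
    [0,0,0],
    [0,0,0],
    [0,0,0],
    [0,0,0],
    [0,0,0],
    [0,0,0],
    [0,0,0],
  ],
)

```text
time_s: 9.35
tcp_pos: [461.0, 167.5, 326.5]
ee_rot: [-0.0, 0.982, 0.19, 0.0]
contact_force: [0.9, 0.7, -0.8]
gripper_width: 85.6
```

```bash
python3 - <<'E'
from station import read_state, viewer, r
from h import *
s=read_state(); print(s['time_s'],s['tcp_pos'],s['contact_force'],s['gripper_width'])
T=np.array([582.4,216.1]);a=np.radians(21.9);u=np.array([np.cos(a),np.sin(a)]);v=np.array([-u[1],u[0]])
_,w=wgrab(viewer,read_state,'w3')
for n in ['wrist','scene','side']:
    f=w if n=='wrist' else viewer.grab_frame(n); P=cloud(f); c=f['color'].astype(int)
    m=(np.hypot(P[...,0]-490,P[...,1]-180)<150)&(P[...,2]>62)&(P[...,2]<78)&(c.min(2)>90)&(c.max(2)-c.min(2)<50)
    m=m.astype(np.uint8)
    cs,_=cv2.findContours(m,cv2.RETR_EXTERNAL,cv2.CHAIN_APPROX_NONE); k=max(cs,key=cv2.contourArea)
    p=toplane(f,k[:,0],70)[:,:2]; al=(p-T)@u; la=(p-T)@v
    print(n,'plate',mar(p),'along',np.percentile(al,[1,99]).round(1),'lat',np.percentile(la,[1,99]).round(1), P[m>0][:,2].mean())
cv2.imwrite('pics/s3.png',cv2.resize(f['color'][200:340,180:380,::-1],None,fx=4,fy=4))
E
```

```text
9.35 [460.98140764 167.4757522  326.47075706] [ 0.94543182  0.6576224  -0.76707267] 85.60972948787165
wrist plate [[487.5, 180.6], [139.9, 60.5], 21.5] along [-171.1  -32. ] lat [-28.   32.4] 69.9888805171781
scene plate [[491.6, 179.0], [143.0, 71.9], 22.2] along [-169.5  -26.8] lat [-36.3  35.2] 68.90852973341113
side plate [[487.4, 184.0], [142.3, 65.2], 20.4] along [-170.7  -29.6] lat [-27.7  38.7] 69.39505250117209
```

View pics/w3.png

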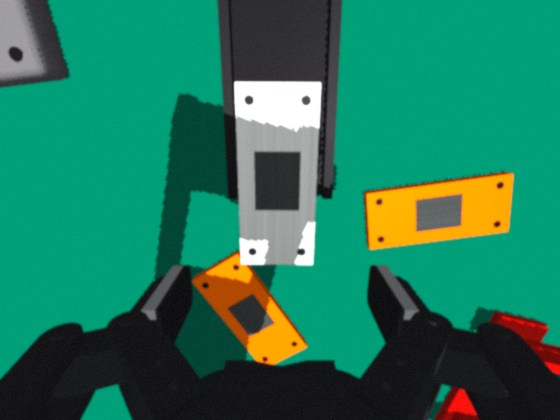

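View pics/s3.png

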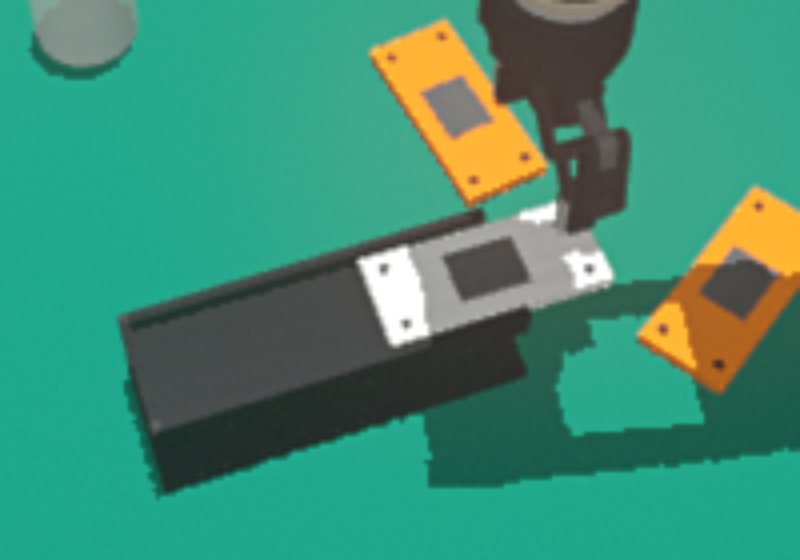

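The wrist view shows the plate's front end at row 265, with the tray edge at row 195. The overhang is 56 mm (two fifths), the plate is flat (z=70) and it lies between the jaws. I go down to grip 30 mm ahead of the plate's centre.

Request:
send_rows(
  gripper=[1,1,1,1,1,1,1,1,1,1],
  travel=[
    [-0.001,0.002,-0.01],
    [-0.001,0.002,-0.03],
    [-0.001,0.002,-0.05],
    [-0.001,0.002,-0.065],
    [-0.001,0.002,-0.08],
    [-0.001,0.002,-0.092],
    [-0.001,0.002,-0.102],
    [-0.001,0.002,-0.109],
    [-0.001,0.002,-0.111],
    [-0.001,0.002,-0.111],
  ],
  delta_rot=[
    [0,0,0],
    [0,0,0],
    [0,0,0],
    [0,0,0],
    [0,0,0],
    [0,0,0],
    [0,0,0],
    [0,0,0],
    [0,0,0],
    [0,0,0],
  ],
)

```text
time_s: 10.5
tcp_pos: [459.8, 169.5, 215.6]
ee_rot: [-0.0, 0.982, 0.19, -0.0]
contact_force: [-0.1, 0.3, 1.0]
gripper_width: 85.1
```

```bash
python3 - <<'E'
from station import read_state, viewer, r
from h import *
s,f=wgrab(viewer,read_state,'w4'); print(s['time_s'],s['tcp_pos'],s['contact_force'],s['gripper_width'])
f=viewer.grab_frame('side')
cv2.imwrite('pics/s4.png',cv2.resize(f['color'][200:340,180:380,::-1],None,fx=4,fy=4))
E
```

```text
10.5 [459.78605588 169.46140476 215.6389865 ] [-0.11933273  0.28366204  1.04110643] 85.09577752248362
```

View pics/w4.png

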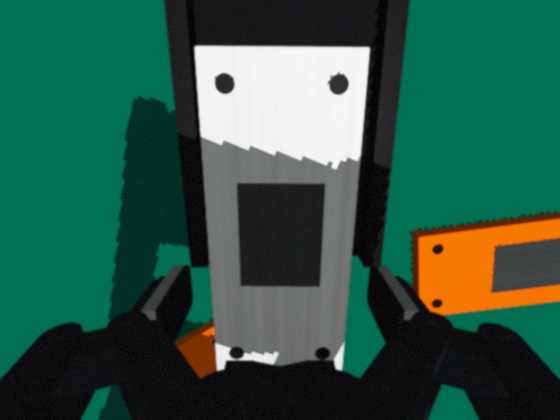

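View pics/s4.png

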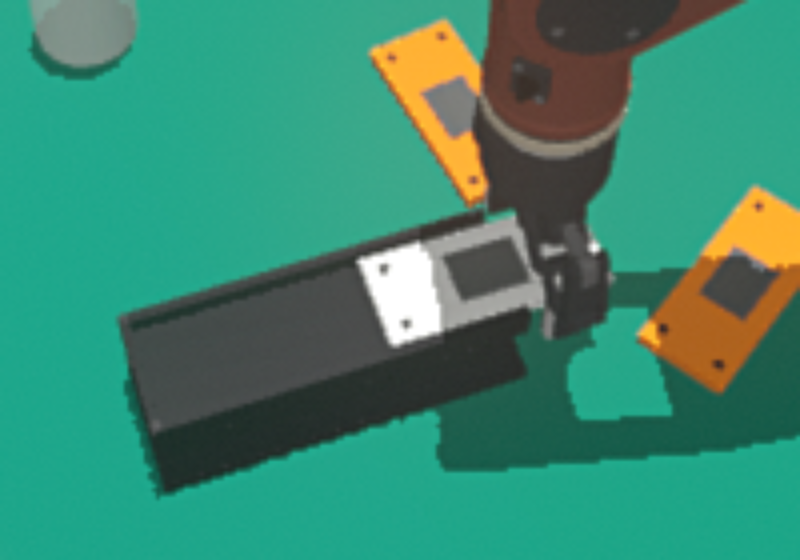

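The jaws stand on both sides of the overhanging part, clear of the tray end. I close them.

Request:
send_rows(
  gripper=[-1,-1,-1,-1,-1,-1,-1,-1],
  travel=[
    [0,0,0],
    [0,0,0],
    [0,0,0],
    [0,0,0],
    [0,0,0],
    [0,0,0],
    [0,0,0],
    [0,0,0],
  ],
  delta_rot=[
    [0,0,0],
    [0,0,0],
    [0,0,0],
    [0,0,0],
    [0,0,0],
    [0,0,0],
    [0,0,0],
    [0,0,0],
  ],
)

```text
time_s: 11.4
tcp_pos: [460.0, 169.5, 216.6]
ee_rot: [-0.0, 0.982, 0.19, 0.001]
contact_force: [-2.3, -0.5, 5.2]
gripper_width: 58.6
```

Request:
send_rows(
  gripper=[-1,-1,-1,-1,-1,-1,-1,-1,-1,-1,-1,-1],
  travel=[
    [0,0,0.003],
    [0,0,0.008],
    [0,0,0.015],
    [0,0,0.025],
    [0,0,0.04],
    [0,0,0.058],
    [0,0,0.076],
    [0,0,0.092],
    [0,0,0.103],
    [0,0,0.11],
    [0,0,0.11],
    [0,0,0.11],
  ],
  delta_rot=[
    [0,0,0],
    [0,0,0],
    [0,0,0],
    [0,0,0],
    [0,0,0],
    [0,0,0],
    [0,0,0],
    [0,0,0],
    [0,0,0],
    [0,0,0],
    [0,0,0],
    [0,0,0],
  ],
)

```text
time_s: 12.6
tcp_pos: [459.4, 169.4, 325.2]
ee_rot: [-0.0, 0.982, 0.19, -0.0]
contact_force: [-0.3, 0.1, -2.0]
gripper_width: 58.6
```

```bash
cat > held.py <<'E'
from station import read_state, viewer, r
from h import *
import sys
s,f=wgrab(viewer,read_state,sys.argv[1]); print(s['time_s'],s['tcp_pos'],s['ee_rot'],s['contact_force'],s['gripper_width'])
P=cloud(f); c=f['color'].astype(int); tz=s['tcp_pos'][2]
m=((abs(P[...,2]-(tz-145))<22)&(c.max(2)-c.min(2)<50)&(np.hypot(P[...,0]-s['tcp_pos'][0],P[...,1]-s['tcp_pos'][1])<130)&(c.min(2)>70)).astype(np.uint8)
cs,_=cv2.findContours(m,cv2.RETR_EXTERNAL,cv2.CHAIN_APPROX_NONE); k=max(cs,key=cv2.contourArea)
mm=np.zeros_like(m); cv2.drawContours(mm,[k],-1,1,-1)
Q=P[(mm>0)&(cv2.erode(mm,np.ones((5,5)))>0)]
A=np.c_[Q[:,:2],np.ones(len(Q))]; co=np.linalg.lstsq(A,Q[:,2],rcond=None)[0]
for _ in range(3):
    ok=abs(A@co-Q[:,2])<3; co=np.linalg.lstsq(A[ok],Q[ok,2],rcond=None)[0]
print('bbox',cv2.boundingRect(k),'slope deg x,y',np.degrees(np.arctan(co[:2])).round(2))
# top face points via ray with fitted plane
e,M,K=cam(f); d=np.c_[k[:,0],np.ones(len(k))]@np.linalg.inv(K).T@M.T
n=np.array([-co[0],-co[1],1]); t=(co[2]-n@e)/(d@n); p=e+d*t[:,None]
Rt=q(s['ee_rot']).as_matrix(); L=(p-np.array(s['tcp_pos']))@Rt
print('tool frame: x',np.percentile(L[:,0],[1,99]).round(1),'y at rear half',np.percentile(L[L[:,0]>40][:,1],[1,99]).round(1))
for X in (20,40,60,80):
    b=L[abs(L[:,0]-X)<4]; print(X,b[:,1].min().round(1),b[:,1].max().round(1),'z',b[:,2].mean().round(1))
E
python3 held.py w5
```

```text
12.6 [459.44519973 169.35678919 325.18983197] [-3.69758695e-06  9.81781574e-01  1.90012520e-01 -4.28609044e-04] [-0.25534509  0.10729862 -1.98546342] 58.638841006677474
bbox (196, 48, 172, 322) slope deg x,y [-0.43 -0.09]
tool frame: x [-38.3  99.1] y at rear half [-29.2  30.5]
20 -29.8 30.4 z 146.8
40 -29.3 30.1 z 146.9
60 -29.2 30.3 z 147.0
80 -29.1 30.4 z 147.2
```

View pics/w5.png

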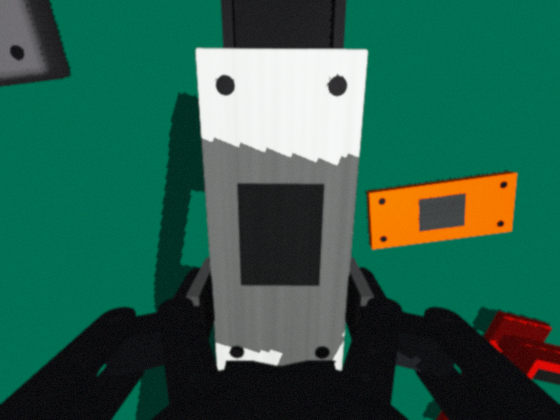

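The plate is held level: droop 0.4°, rear end 99.3 mm ahead in tool x, centred to 0.5 mm, underside 157 mm below the TCP. I carry it to above the cradle.

Request:
send_rows(
  gripper=[-1,-1,-1,-1,-1,-1,-1,-1,-1,-1,-1,-1,-1,-1,-1,-1,-1,-1,-1,-1],
  travel=[
    [0.001,-0.005,0.005],
    [0.005,-0.018,0.012],
    [0.011,-0.038,0.02],
    [0.018,-0.062,0.02],
    [0.025,-0.088,0.02],
    [0.033,-0.115,0.02],
    [0.041,-0.142,0.02],
    [0.049,-0.17,0.02],
    [0.057,-0.198,0.02],
    [0.065,-0.226,0.02],
    [0.073,-0.254,0.02],
    [0.081,-0.281,0.02],
    [0.089,-0.307,0.015],
    [0.096,-0.33,0.01],
    [0.101,-0.348,0],
    [0.1035,-0.358,-0.01],
    [0.1045,-0.3625,-0.02],
    [0.1045,-0.3625,-0.025],
    [0.1045,-0.3625,-0.025],
    [0.1045,-0.3625,-0.025],
  ],
  delta_rot=[
    [0,0,0],
    [0,0,-0.5],
    [0,0,-1.5],
    [0,0,-2.5],
    [0,0,-3.5],
    [0,0,-4.5],
    [0,0,-5.5],
    [0,0,-6.5],
    [0,0,-7.5],
    [0,0,-8.5],
    [0,0,-9.5],
    [0,0,-10.5],
    [0,0,-11.5],
    [0,0,-12.3],
    [0,0,-12.8],
    [0,0,-13.1],
    [0,0,-13.1],
    [0,0,-13.1],
    [0,0,-13.1],
    [0,0,-13.1],
  ],
)

```text
time_s: 14.65
tcp_pos: [564.2, -192.3, 300.8]
ee_rot: [-0.0, 0.997, 0.077, -0.0]
contact_force: [-0.1, 0.6, -2.2]
gripper_width: 58.6
```

```bash
python3 held.py w6; python3 - <<'E'
from station import read_state, viewer, r
from h import *
f=viewer.grab_frame('side'); cv2.imwrite('pics/s6.png',cv2.resize(f['color'][80:230,160:360,::-1],None,fx=4,fy=4))
f=viewer.grab_frame('scene'); cv2.imwrite('pics/c6.png',cv2.resize(f['color'][150:300,130:330,::-1],None,fx=4,fy=4))
E
```

```text
14.65 [ 564.17424854 -192.29697721  300.75741282] [-1.71632760e-04  9.97009502e-01  7.72787936e-02 -1.03968856e-04] [-0.07835167  0.56300493 -2.15757996] 58.56435974034005
bbox (196, 48, 172, 322) slope deg x,y [-0.41  0.02]
tool frame: x [-38.3  99.1] y at rear half [-29.3  30.4]
20 -29.9 30.3 z 146.8
40 -29.3 30.1 z 146.9
60 -29.2 30.3 z 147.0
80 -29.2 30.4 z 147.2
```

View pics/w6.png

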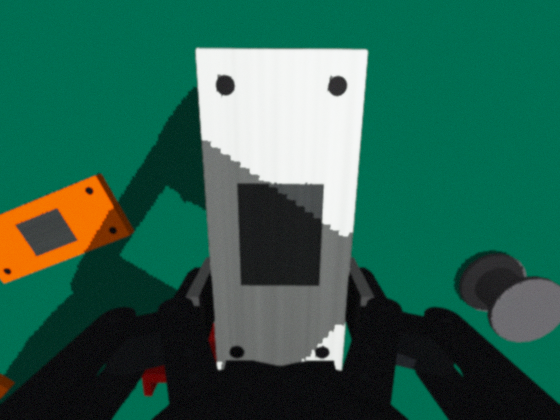

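View pics/s6.png

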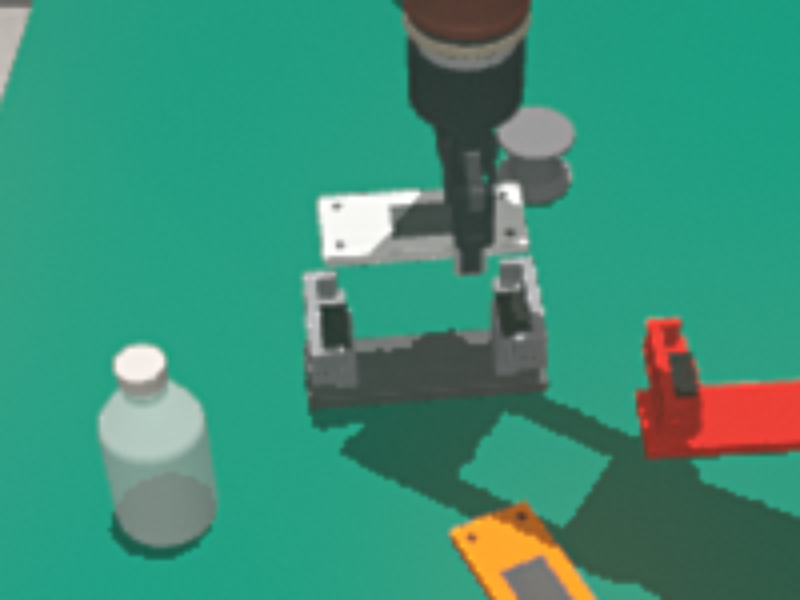

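View pics/c6.png

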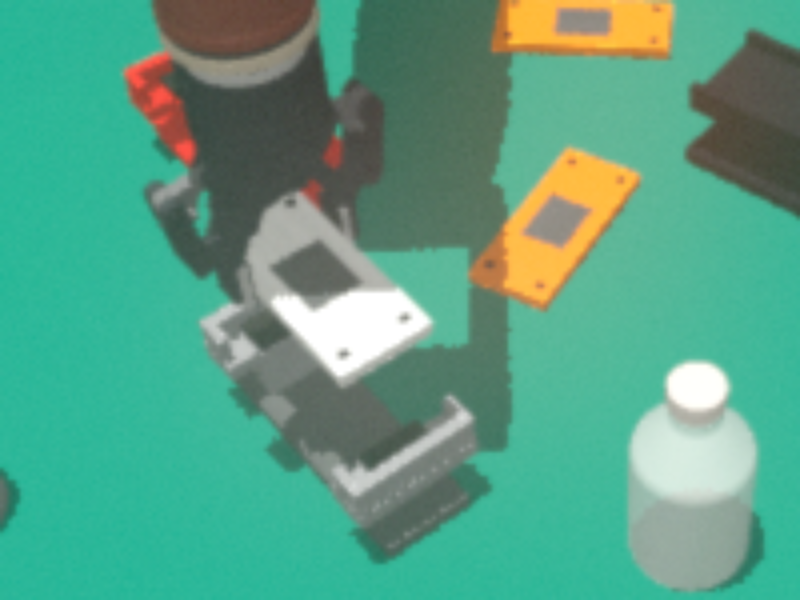

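The plate hangs above the cradle and is aligned with it in yaw. I lower it to about 5 mm above the posts and check it against the cradle.

Request:
send_rows(
  gripper=[-1,-1,-1,-1,-1,-1,-1,-1],
  travel=[
    [0,0,-0.008],
    [0,0,-0.022],
    [0,0,-0.036],
    [0,0,-0.049],
    [0,0,-0.059],
    [0,0,-0.065],
    [0,0,-0.067],
    [0,0,-0.067],
  ],
  delta_rot=[
    [0,0,0],
    [0,0,0],
    [0,0,0],
    [0,0,0],
    [0,0,0],
    [0,0,0],
    [0,0,0],
    [0,0,0],
  ],
)

```text
time_s: 15.6
tcp_pos: [564.3, -193.1, 233.5]
ee_rot: [-0.0, 0.997, 0.077, -0.0]
contact_force: [-0.5, 1.1, -2.5]
gripper_width: 58.6
```

```bash
cat > chk.py <<'E'
from station import read_state, viewer, r
from h import *
import sys
zt=float(sys.argv[1]); tag=sys.argv[2]
s=read_state(); print(s['time_s'],s['tcp_pos'],s['contact_force'],s['gripper_width'])
_,w=wgrab(viewer,read_state,'w'+tag)
a=np.radians(8.8);u=np.array([np.cos(a),np.sin(a)]);v=np.array([-u[1],u[0]])
for n,C in [('scene',(593.6,-189.0)),('side',(592.4,-184.5)),('wrist',(593.5,-189.2))]:
    f=w if n=='wrist' else viewer.grab_frame(n); P=cloud(f); c=f['color'].astype(int)
    m=((np.hypot(P[...,0]-C[0],P[...,1]-C[1])<110)&(abs(P[...,2]-zt)<9)&(c.max(2)-c.min(2)<45)&(c.min(2)>60)).astype(np.uint8)
    cs,_=cv2.findContours(m,cv2.RETR_EXTERNAL,cv2.CHAIN_APPROX_NONE); k=max(cs,key=cv2.contourArea)
    p=toplane(f,k[:,0],zt)[:,:2]-C; print(n,mar(p),'along',np.percentile(p@u,[1,99]).round(1),'lat',np.percentile(p@v,[1,99]).round(1))
    if n!='wrist':
        b=(80,230,160,360) if n=='side' else (180,300,150,310)
        cv2.imwrite(f'pics/{n}{tag}.png',cv2.resize(f['color'][b[0]:b[1],b[2]:b[3],::-1],None,fx=4,fy=4,interpolation=cv2.INTER_CUBIC))
E
python3 chk.py 86 7
```

```text
15.6 [ 564.25075319 -193.10930502  233.50566973] [-0.46388936  1.10785764 -2.50875087] 58.58648289036752
scene [[8.3, 6.6], [134.3, 89.6], 16.7] along [-59.6  75.2] lat [-43.8  43.5]
side [[23.2, 9.1], [90.9, 76.2], 8.5] along [-20.5  69.7] lat [-32.6  40.4]
wrist [[0.0, -0.0], [139.2, 62.7], 8.8] along [-69.   69.7] lat [-29.9  30.7]
```

View pics/w7.png

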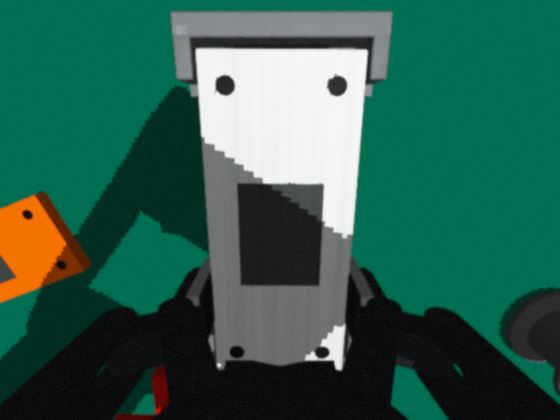

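View pics/side7.png

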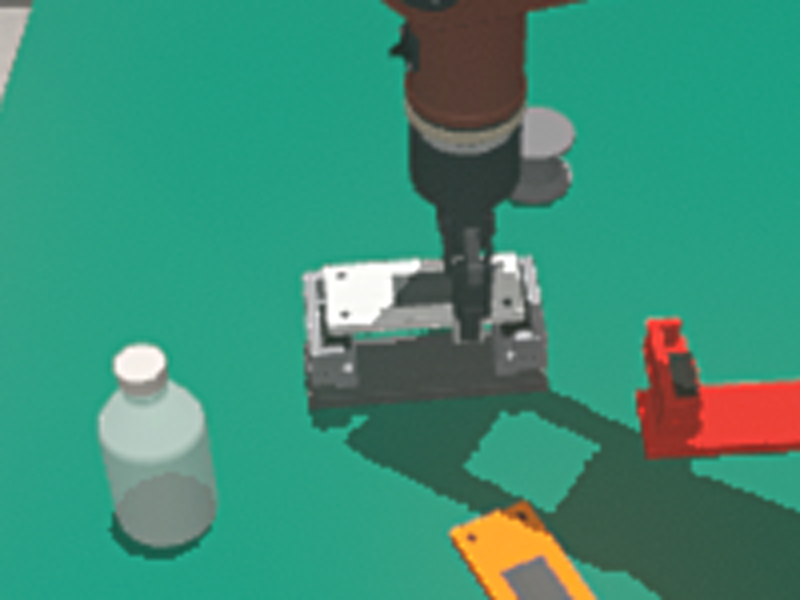

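View pics/scene7.png

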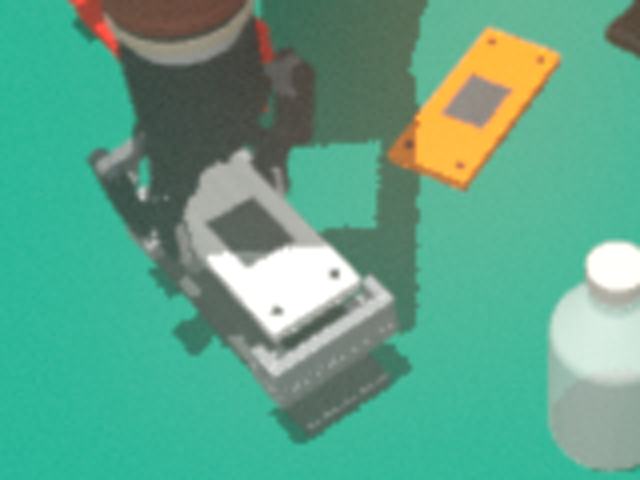

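The wrist view shows the plate centred between the far posts: plate columns 195–367 and wall columns 171–392. Offsets against the measured cradle are 0 mm and 0°. I lower it slowly.

Request:
send_rows(
  gripper=[-1,-1,-1,-1,-1,-1,-1,-1,-1,-1,-1],
  travel=[
    [0,0,-0.002],
    [0,0,-0.004],
    [0,0,-0.006],
    [0,0,-0.008],
    [0,0,-0.01],
    [0,0,-0.012],
    [0,0,-0.0135],
    [0,0,-0.0145],
    [0,0,-0.0155],
    [0,0,-0.016],
    [0,0,-0.016],
  ],
  delta_rot=[
    [0,0,0],
    [0,0,0],
    [0,0,0],
    [0,0,0],
    [0,0,0],
    [0,0,0],
    [0,0,0],
    [0,0,0],
    [0,0,0],
    [0,0,0],
    [0,0,0],
  ],
)

```text
time_s: 16.85
tcp_pos: [564.2, -193.1, 217.7]
ee_rot: [-0.0, 0.997, 0.077, -0.0]
contact_force: [-0.1, -0.0, -2.5]
gripper_width: 58.5
```

Request:
send_rows(
  gripper=[-1,-1,-1,-1],
  travel=[
    [0,0,-0.0003],
    [0,0,-0.0006],
    [0,0,-0.0009],
    [0,0,-0.0009],
  ],
  delta_rot=[
    [0,0,0],
    [0,0,0],
    [0,0,0],
    [0,0,0],
  ],
)

```text
time_s: 17.25
tcp_pos: [564.2, -193.1, 216.9]
ee_rot: [0.0, 0.997, 0.077, 0.0]
contact_force: [-0.2, 0.5, -2.5]
gripper_width: 58.9
```

No contact force yet (-2.5 N is the plate's weight), so I keep going in small steps.

Request:
send_rows(
  gripper=[-1,-1,-1,-1],
  travel=[
    [0,0,-0.0003],
    [0,0,-0.0006],
    [0,0,-0.0006],
    [0,0,-0.0006],
  ],
  delta_rot=[
    [0,0,0],
    [0,0,0],
    [0,0,0],
    [0,0,0],
  ],
)

```text
time_s: 17.65
tcp_pos: [564.3, -193.1, 216.7]
ee_rot: [0.0, 0.997, 0.077, 0.0]
contact_force: [-3.8, 1.5, 4.7]
gripper_width: 58.8
```

The force changed by +7 N, so the plate is on the rails. I release it.

Request:
send_rows(
  gripper=[-0.5,0,0.3,0.5,0.7,0.9,1,1,1,1,1],
  travel=[
    [0,0,0],
    [0,0,0],
    [0,0,0],
    [0,0,0],
    [0,0,0],
    [0,0,0],
    [0,0,0],
    [0,0,0],
    [0,0,0],
    [0,0,0],
    [0,0,0],
  ],
  delta_rot=[
    [0,0,0],
    [0,0,0],
    [0,0,0],
    [0,0,0],
    [0,0,0],
    [0,0,0],
    [0,0,0],
    [0,0,0],
    [0,0,0],
    [0,0,0],
    [0,0,0],
  ],
)

```text
time_s: 18.75
tcp_pos: [564.2, -193.1, 216.2]
ee_rot: [0.0, 0.997, 0.077, 0.0]
contact_force: [0.5, -0.4, 0.2]
gripper_width: 85.6
```

```bash
python3 chk.py 70 8
```

```text
18.75 [ 564.20036785 -193.09114564  216.19717219] [ 0.49942512 -0.43584385  0.15631618] 85.59540332678203
scene [[16.7, -0.1], [148.8, 86.4], 9.6] along [-57.8  90.5] lat [-44.   41.3]
side [[32.0, 7.4], [103.9, 93.9], 8.9] along [-19.   84.7] lat [-44.1  47.3]
wrist [[0.5, 0.4], [138.5, 59.9], 8.6] along [-68.   69.7] lat [-29.8  30.4]
```

View pics/w8.png

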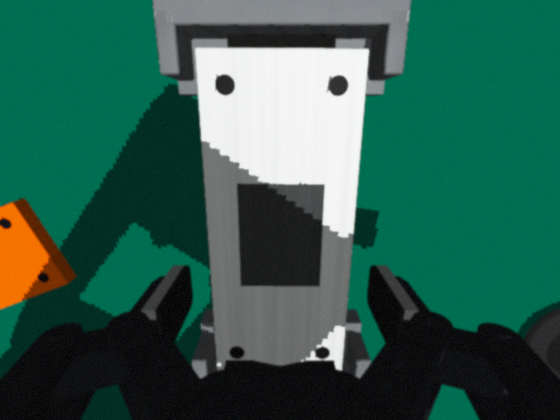

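The wrist view shows the jaws clear on both sides and the plate in the nest between the posts. I lift straight up, then look again.

Request:
send_rows(
  gripper=[1,1,1,1,1,1,1,1,1,1,1,1,1,1],
  travel=[
    [0,0,0.004],
    [0,0,0.012],
    [0,0,0.025],
    [0,0,0.045],
    [0,0,0.07],
    [0,0,0.1],
    [-0.01,0,0.13],
    [-0.03,0,0.155],
    [-0.05,0,0.175],
    [-0.065,0,0.185],
    [-0.075,0,0.188],
    [-0.08,0,0.188],
    [-0.08,0,0.188],
    [-0.08,0,0.188],
  ],
  delta_rot=[
    [0,0,0],
    [0,0,0],
    [0,0,0],
    [0,0,0],
    [0,0,0],
    [0,0,0],
    [0,0,0],
    [0,0,0],
    [0,0,0],
    [0,0,0],
    [0,0,0],
    [0,0,0],
    [0,0,0],
    [0,0,0],
  ],
)

```text
time_s: 20.3
tcp_pos: [484.3, -193.0, 403.4]
ee_rot: [-0.0, 0.997, 0.077, -0.0]
contact_force: [0.3, -0.0, 0.2]
gripper_width: 85.6
```

```bash
python3 chk.py 70 9; python3 - <<'E'
from h import *
f=dict(np.load('pics/w9.npz')); P=cloud(f); c=f['color'].astype(int)
m=(np.hypot(P[...,0]-593.5,P[...,1]+189.2)<130)&(P[...,2]>40)&(P[...,2]<85)
a=np.radians(8.8);u=np.array([np.cos(a),np.sin(a)]);v=np.array([-u[1],u[0]])
d=P[...,:2]-np.array([593.5,-189.2]); al=d@u; la=d@v
print('cradle+plate',mar(P[m&(P[...,2]>66)][:,:2]))
for l0 in range(-60,61,20):
    k=m&(abs(al-l0)<9)&(abs(la)<24); print(l0,k.sum(),np.median(P[k][:,2]).round(2))
for l0 in (-20,0,20):
    k=m&(abs(al)<60)&(abs(la-l0)<5); print('lat',l0,np.median(P[k][:,2]).round(2))
E
```

```text
20.3 [ 484.26725879 -192.9961482   403.43608176] [ 0.28246755 -0.00193188  0.22123838] 85.56653903792517
scene [[2.6, -0.6], [176.3, 86.9], 8.7] along [-85.3  90.4] lat [-43.9  42.5]
side [[-0.3, 2.3], [169.5, 94.2], 9.1] along [-84.6  84.6] lat [-44.6  49.3]
wrist [[-4.3, -0.1], [133.9, 59.8], 8.4] along [-70.4  62.5] lat [-29.6  30.6]
cradle+plate [[583.0, -190.6], [147.6, 83.6], 8.9]
-60 926 69.96
-40 946 69.88
-20 1063 70.07
0 1099 70.14
20 1167 70.06
40 1263 69.89
60 875 69.92
lat -20 69.94
lat 0 70.01
lat 20 69.95
```

View pics/w9.png

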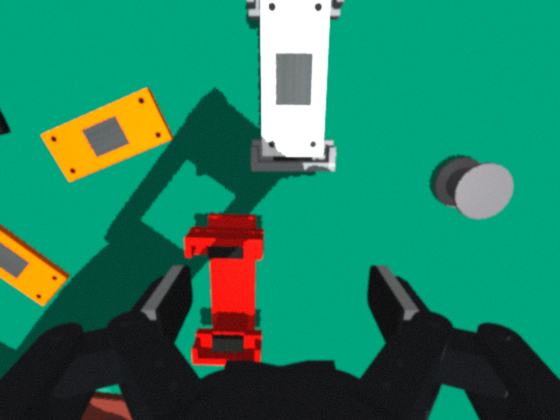

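View pics/side9.png

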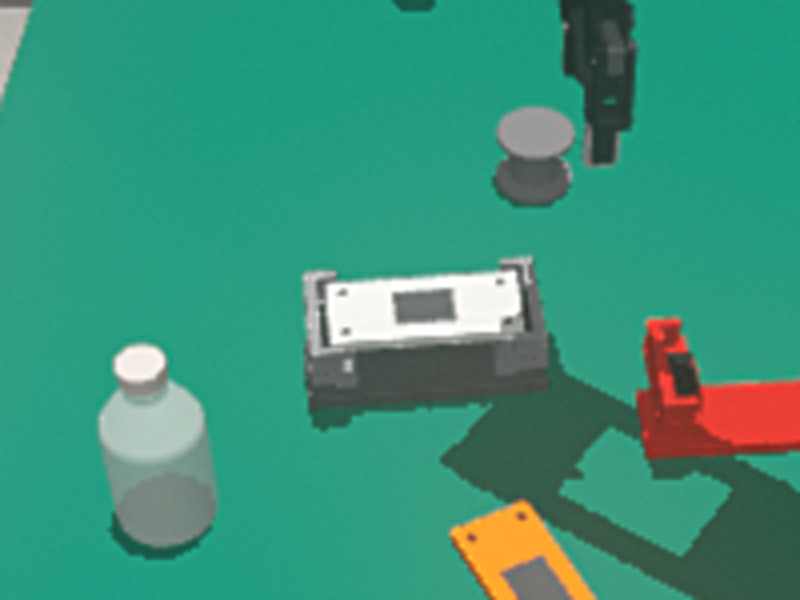

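The plate's top lies at 70 mm (±0.15 mm) along its whole length and width, so it is flat on both rails and within the posts. The bottle and reel are where they were, and the arm is clear. I hand the job in.

```bash
python3 -c "
from station import r,read_state
print(read_state()['time_s']); print(r.finish_job())"
```

```text
20.45
the job is handed in; nothing more can be done
None
```

The aluminium plate is in the grey cradle, flat on both rubber rails between the corner posts. I handed the job in at 20.5 s.

**What I did:** I pushed the plate along the tray from its rear end with the closed fingertips until 56 mm (two fifths) overhung. Then I gripped the overhang by its long sides and carried it level to the cradle. I lowered it until the rails took it, at a force change of about 7 N, and let go.

**Last checks:**
- **Flatness:** the wrist depth puts the plate's top at 69.9–70.1 mm along its whole length and width, so it lies flat at the right height.
- **Position:** just after release, the wrist camera put the plate within 1 mm and about 0.2° of the cradle's axes. In the last pictures it sits between the posts.
- **Surroundings:** the arm is clear at 403 mm with no contact force. The bottle and the reel look unmoved in the last pictures. The meter was not in them, but the arm never went near it.

**Disagreements:**
- The side camera read 3–4 mm off in y against the scene and wrist cameras. I used the wrist values.
- In the last views the automatic outline fits were unreliable: the scene and side fits merged the plate with the cradle, and the wrist view cut off its far end. For those I relied on the depth values and the pictures.

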